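# Ready the label printer and print the parcel's weight label

### The job

A parcel lies on the counter scale and a fresh roll has just been put into the label printer: with the fingertips, gently push the printer's cover fully shut, tap the printer's large round feed key, then on the scale tap the hold key (the left end of its row of four, seen from the robot's side) and last the wide print key at the right end of that row. Tap each key lightly, one at a time, so that it goes down and comes back up, and press no other key. Lift or push aside nothing, keep off the parcel and the weighing pan so that the reading stays true, and finish with the hand clear of everything.

Things in the scene. Friction and masses are not known exactly. Their poses are not given: they have to be found in the camera images.
- printer: desktop label printer, white plastic, fixed to the table, 250 deep (its x) x 190 wide (its y) x 158 mm high with the cover shut. Origin: centre of its underside; x points away from its front, y to the left as seen by one facing its front (the robot's side), z up. It has a flat key deck along the front (x -125 to -49 mm, 130 mm high) and behind it the hinged cover. It may stand left or right of the scale
- cover (a joint): the printer's grey cover, 160 mm long x 188 wide x 32 mm high, hinged on a line along the printer's y at its far end (printer x +110, height 126 mm). Value in rad: 0 fully shut, on its stop; positive raised. It starts ajar and a friction hinge keeps it wherever it is left; about 2 N downward at its front edge moves it
- cover_edge (a point): point on the cover's top face, midway across, 12 mm behind its front edge and 148 mm from the hinge line: where to push. With the cover shut it lies at printer x -38 mm, y 0, height 158 mm. Turns with the cover, its z out of the cover's top face
- feed_key (a joint): feed key, the large round key (30 mm across, grey) on the printer's deck at its right end. Value in m: 0 up, 0.006 fully down. It moves straight down against a spring, 1.5 N to start, 4.3 N at 0.0025 and 8 N at the bottom, and springs back; count it pressed from 0.0025
- feed_key_top (a point): centre of the feed key's top face, 9 mm above the deck (printer x -93, y -42, height 139 mm when up); its z is the key's outward axis
- pause_key (a joint): pause key, the small square key (14 mm) at the left end of the printer's deck (printer x -93, y +48 mm); not to be pressed. Same travel and spring as the feed key
- scale: counter scale, white, fixed to the table, 330 deep (its x) x 280 mm wide (its y). Origin: centre of its underside; x points away from its front, y to the left as seen by one facing its front (the robot's side), z up. Its front part is a console that rises away from the front edge (42 mm high) at 0.22 rad, with the row of four black keys 34 mm up the slope and a display above them; behind it is the raised weighing pan, from scale x -50 mm backwards
- pan: the scale's steel weighing pan, 215 x 280 x 11 mm, its top 85 mm above the table. Origin: centre of its underside, at scale x +57.5, height 74 mm. Do not touch
- parcel: taped carton 150 x 200 x 80 mm high lying on the pan, loose; origin: centre of its underside. Its nearest corner is at least 95 mm behind the centres of the keys. Do not touch
- hold_key (a joint): hold key, the square key (26 x 24 mm) at the left (+y) end of the scale's row. Value in m: 0 up, 0.006 fully down; it moves along the console's normal against a spring, 1.5 N to start, 4.3 N at 0.0025 and 8 N at the bottom, and springs back; count it pressed from 0.0025
- hold_key_top (a point): centre of the hold key's top face, 9 mm above the console (scale x -134, y +60, height 58 mm when up); its z is the key's outward axis, 0.22 rad from vertical towards the scale's front
- print_key (a joint): print key, the wide key (26 x 46 mm) at the right (-y) end of the scale's row; travel, spring and values as the hold key
- print_key_top (a point): centre of the print key's top face, 9 mm above the console (scale x -134, y -64, height 58 mm when up); axes as for the hold key
- tare_key (a joint): tare key, square 26 x 24 mm, second from the left in the scale's row (scale y +22 mm, 38 mm from the hold key's centre); not to be pressed
- unit_key (a joint): unit key, square 26 x 24 mm, third from the left in the scale's row (scale y -16 mm, 48 mm from the print key's centre); not to be pressed
- jar_big: honey jar, 68 mm across, 110 high, standing between scale and printer; origin: centre of its underside
- jar_small: honey jar, 54 mm across, 75 high, between scale and printer, nearer to the robot; origin: centre of its underside
- cutter: box cutter 130 x 24 x 19 mm lying in front of the scale, along its own x; origin under its middle
- label_roll: spare roll of labels, 76 mm across, 100 high, standing in front of the printer; origin: centre of its underside
- tape_roll: roll of packing tape lying flat on the right, 104 mm across, 48 high; origin: centre of its underside
- pen_cup: dark metal cup of pens on the left, 80 mm across, 95 high, pens to 150; origin: centre of its underside
- gift_box: small carton 100 x 70 x 50 mm on the right; origin: centre of its underside
Things that resemble listed ones, but are neither listed nor needed, are in the scene too. Leave any blue look-alike of the parcel alone.

How it is judged (in metres and radians):
On the way, in this order (a step that is already met when the one before it is completed fails the run):
1. the printer's cover is pushed shut (value of joint cover below 0.04 rad), for 0.1 s.
2. the feed key is tapped (value of joint feed_key above 0.0025 m and value of joint cover below 0.04 rad), for 0.04 s.
3. the hold key is tapped, the feed key being up again (value of joint hold_key above 0.0025 m and value of joint feed_key below 0.001 m), for 0.04 s.
4. the print key is tapped, the hold key being up again (value of joint print_key above 0.0025 m and value of joint hold_key below 0.001 m), for 0.04 s.
At the end, for the whole second after the job is handed in: The cover is shut (within 0.04 rad, about 6 mm at its front edge), every key is up again (within 1 mm), the parcel is at rest where it lay (within 8 mm) and the other loose things are within 20 mm of where they stood (value of joint cover below 0.04 rad and value of joint each of feed_key, hold_key, print_key, tare_key, unit_key, pause_key below 0.001 m and distance of each of jar_big, jar_small, cutter, label_roll, tape_roll, pen_cup, gift_box from where it was at the start of the episode below 0.02 m and distance of parcel from where it was at the start of the episode below 0.008 m and linear speed of parcel below 0.02 m/s); the robot touches nothing.
It fails at once if a key is pressed out of place: while the cover is still open, two scale keys together, or a wrong key (tare, unit, pause) ((value of joint cover above 0.04 rad and value of joint any of feed_key, hold_key, print_key above 0.002 m) or value of joint any of tare_key, unit_key, pause_key above 0.002 m or value of joint each of hold_key, print_key above 0.002 m).
It fails at once if a hard push: more than 30 N on a key, or 100 N on the cover or any part of the printer or scale (((value of joint feed_key above 0.001 m and contact force between the fingers and printer above 30 N) or (value of joint hold_key above 0.001 m and contact force between the fingers and scale above 30 N) or (value of joint print_key above 0.001 m and contact force between the fingers and scale above 30 N)) or (contact force between any of the fingers, the arm and scale above 100 N or contact force between any of the fingers, the arm and printer above 100 N)).
It fails at once if the cover is slammed (faster than 2 rad/s) or lifted further open (velocity of joint cover below -2 rad/s or value of joint cover above 0.7 rad).
It fails at once if the robot touches the parcel or the weighing pan (contact force between any of the fingers, the arm and parcel above 0.5 N or contact force between any of the fingers, the arm and pan above 0.5 N or distance of parcel from where it was at the start of the episode above 0.008 m).
It fails at once if one of the things standing around is lifted or shifted by more than 20 mm (distance of any of jar_big, jar_small, cutter, label_roll, tape_roll, pen_cup, gift_box from where it was at the start of the episode above 0.02 m).
It also fails if it takes over 54 s, if anything falls off the work surface, if the arm or the gripper's body presses on something with over 40 N, if the wrist force passes 120 N, or if a joint passes its speed limit or range.

### The arm

A 6-joint arm with a two-finger parallel gripper is mounted at the origin on the work surface. World frame = base frame: x ahead of the robot, y to its left, z up, the work surface at z = 0. Lengths are in m, angles in degrees, forces in N, time in s.
With the tool pointing down it reaches from about 0.35 to 0.925 m from the base axis. Payload 6.4 kg.
Tool frame: the origin (TCP) lies midway between the tips of the shut fingers; the grasp point (between the pads) lies 19 mm behind it; x points along the fingers, y is the direction in which the jaws open and shut, and the axes are right-handed (so a half turn about x gives the same grasp; the last joint's range is limited). The gripper opens to 85 mm and grips with 20 to 120 N. Pads are 22 mm wide; open, the fingers measure 114 mm over their backs; the gripper's body (76 mm by 85 mm) begins 54 mm behind the grasp point. The pads swing forward as they close: fully open they stand 13 mm farther back than shut.
Start: joints at [-80.048, 14.043, 89.255, -0, 76.702, -9.975], TCP at [0.222, -0.611, 0.231] pointing down, gripper open.
Joint ranges: [-179.41, 179.41], [-58.25, 129.5], [7.25, 145.43], [-54.29, 234.29], [11.92, 165.04], [-157.13, 157.13]. Speed limits (degrees/s): [147.25, 147.25, 180, 180, 180, 180].

### API

Orientations are given as [roll, pitch, yaw] about the fixed x, y, z axes, in that order (R = Rz(yaw) Ry(pitch) Rx(roll)).
In Python, from rig import robot gives the robot as it stands.
- The arm moves only by the shell command python3 -m creep 'ROWS' [OPENING] [FORCE]. ROWS is JSON, a list of rows, each a list of 2 entries, a list of its own where there are three numbers: the shift along the tool's x, y, z in mm, then the turn about the tool's x in degrees. In form: [[[dx, dy, dz], roll], ...]. A call has 1 to 20 rows; each row shifts and turns the commanded pose from where the row before left it, along the tool's axes as they then stand; what a row does not reach is not made up. A row lasts 1/8 s, in which the tool goes at most 62.5 mm and 10.7 degrees, less where a joint would pass 70% of its speed; a pose out of reach is approached as far as the arm can. A call with a gripper value outside its range is refused whole. OPENING is the opening, from 0 (shut) to 1 (fully open), set as the call begins (- or left out, the last holds). The fingers move at their own pace and stop on an object; FORCE is the grip in N (left out, the last holds). Time passes only in rows, so rows that do not move let the fingers close. It gives the time, the measured TCP pose, the force and the opening at its end, in the units of the state.
- robot.sense(): the state, without advancing time (a new reading comes with each control period).
- robot.snapshot(name): name is "side" or "top"; returns a dict with "image" (400x640x3 uint8, red, green, blue), "intrinsics" (3x3 intrinsics, pixels), "camera_from_world" (4x4, takes a point from world to camera coordinates). Camera axes: x right, y down, z forward; pixel columns grow to the right and rows downward; lengths in m; the calibration is good to about 2 mm. A picture is of the moment at which its call begins. There is no depth.
- robot.sign_off(): hands the job in, once; it reports no verdict.
The state is a dict: "t": time; "joints": joint angles; "qvel": joint speeds; "joint_efforts": joint torques, N m; "position": TCP position; "orientation": TCP orientation; "wrist_force": force on the tool from outside, world axes, zero at the start; "torque": the same for the moment, N m; "width": opening from 0.0 (shut) to 1.0 (fully open).
Only numpy, scipy, OpenCV 4.12 (cv2) and the standard library are available. Lean on these libraries where they do the work, as an engineer would, in place of code of your own. Each camera call takes 0.05 s, during which the arm holds its last target. There are 200 camera calls.

## Working session

There is one attempt and no reset: what is moved stays moved. The work goes in short steps, Python scripts to look and compute and a shell command to move; the robot and the scene stay as the last step left them, time stands still between calls to the robot, and variables do not carry over. Pictures are saved under pics/ and viewed, about 8 in all and at most 12, crops included, and the job is handed in when it is done.

```bash
mkdir -p pics; ls; python3 - <<'E'
from rig import robot
import cv2, pickle
s=robot.sense(); print(s)
d={}
for n in ("side","top"):
    r=robot.snapshot(n); d[n]=r; cv2.imwrite(f"pics/{n}0.png",r["image"][:,:,::-1]); print(n,r["intrinsics"],r["camera_from_world"])
pickle.dump(d,open("d0.pkl","wb"))
E
```

```text
pics
{'t': 0.0, 'joints': array([-8.00490574e+01,  1.40840165e+01,  8.93264341e+01, -8.43564972e-04,
        7.67023718e+01, -9.97530519e+00]), 'qvel': array([-0.08342624, -0.0370371 , -0.06416683,  0.15672482,  0.02387221,
       -0.09029678]), 'joint_efforts': array([ 3.89507477e-04, -4.29512143e+01, -3.26127613e+01, -8.54305563e-05,
        5.39770248e-03, -9.65280805e-06]), 'position': array([ 0.22142725, -0.61051366,  0.23016719]), 'orientation': array([-99.55859666,  89.88717462, 100.36784596]), 'wrist_force': array([0.26605228, 0.76131923, 0.4165024 ]), 'torque': array([0.011501  , 0.03097134, 0.04161801]), 'width': 1.001572695209671}
side [[380.88476942   0.         318.12070312]
 [  0.         380.88476942 193.29036368]
 [  0.           0.           1.        ]] [[-0.95522657 -0.29570295 -0.01009804  0.42806369]
 [-0.20431607  0.6839307  -0.70035258  0.17107419]
 [ 0.21400269 -0.6669322  -0.71372564  1.25456029]
 [ 0.          0.          0.          1.        ]]
top [[368.93070695   0.         319.06439676]
 [  0.         368.93070695 201.88384793]
 [  0.           0.           1.        ]] [[-0.00539942 -0.99998412  0.00161517 -0.01074064]
 [-0.9857555   0.00505107 -0.16810884  0.48661609]
 [ 0.16809801 -0.00249986 -0.98576712  1.29076999]
 [ 0.          0.          0.          1.        ]]
```

View pics/side0.png

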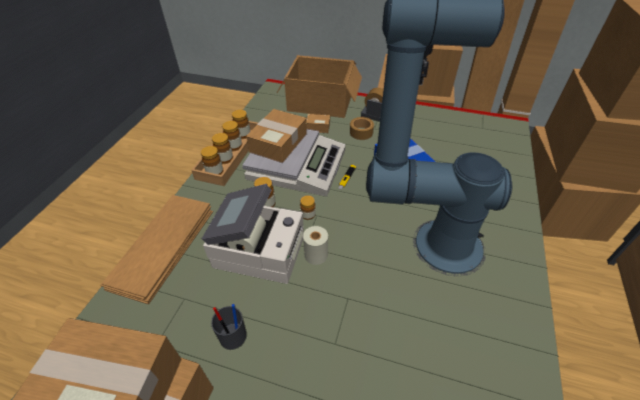

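View pics/top0.png

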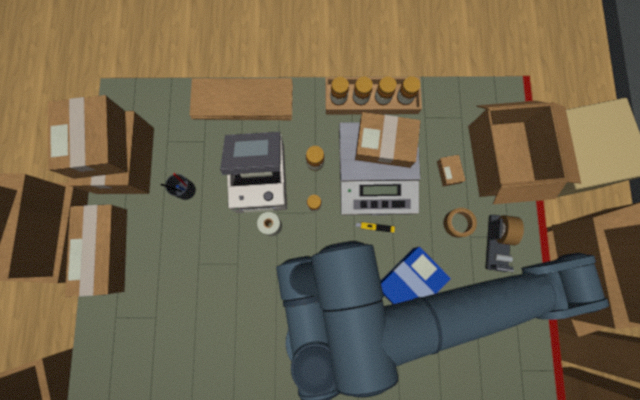

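```bash
python3 - <<'E'
import cv2
a=cv2.imread("pics/top0.png")[120:240,215:425]; cv2.imwrite("pics/topc.png",cv2.resize(a,None,fx=3.8,fy=3.8,interpolation=cv2.INTER_CUBIC))
a=cv2.imread("pics/side0.png")[120:285,195:365]; cv2.imwrite("pics/sidec.png",cv2.resize(a,None,fx=3.6,fy=3.6,interpolation=cv2.INTER_CUBIC))
E
```

```text
(no output)
```

View pics/topc.png

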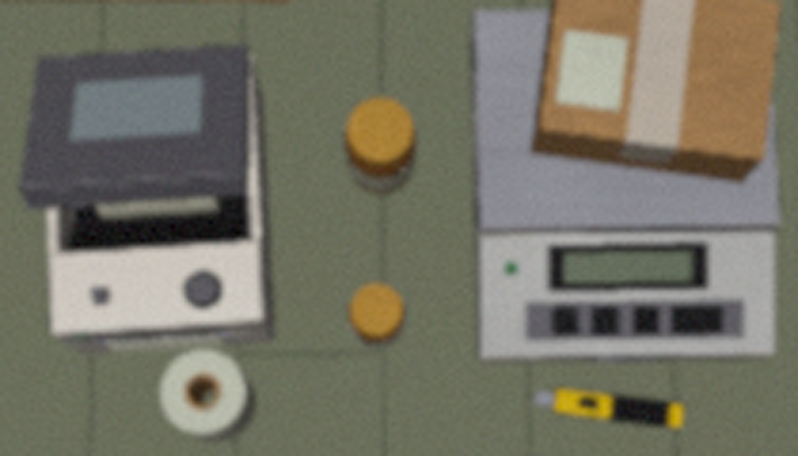

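View pics/sidec.png

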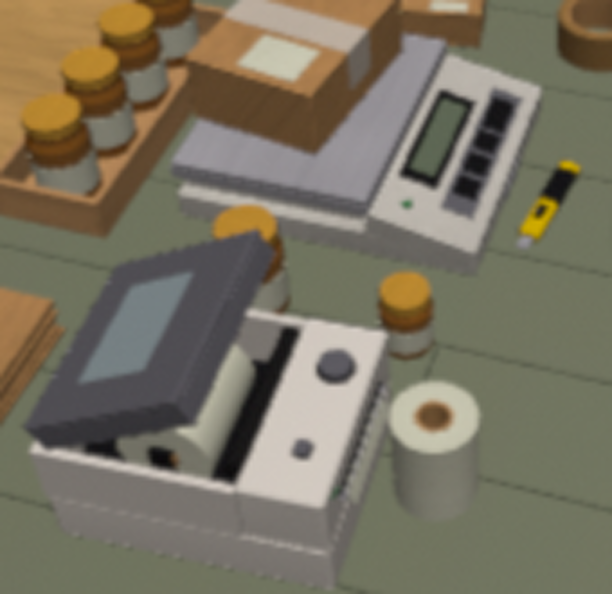

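```bash
cat > h.py <<'E'
import numpy as np, pickle, cv2
d=pickle.load(open("d0.pkl","rb"))
P={n:d[n]["intrinsics"]@d[n]["camera_from_world"][:3] for n in d}
def tri(a,b):
    a=np.array([[a[0]/3.8+215-.37],[a[1]/3.8+120-.37]]);b=np.array([[b[0]/3.6+195-.36],[b[1]/3.6+120-.36]])
    X=cv2.triangulatePoints(P["top"],P["side"],a,b)[:,0];return X[:3]/X[3]
def plane(a,z,n="top",k=(3.8,215,120)):
    K=d[n]["intrinsics"];T=d[n]["camera_from_world"];R=T[:3,:3]
    p=np.array([a[0]/k[0]+k[1]-.37,a[1]/k[0]+k[2]-.37,1]);r=R.T@np.linalg.inv(K)@p;c=-R.T@T[:3,3]
    return c+r*(z-c[2])/r[2]
E
python3 - <<'E'
from h import *
np.set_printoptions(precision=4,suppress=True)
S=(3.6,195,120)
for n,a,b,z in [("feed",(203,289),(336,365),.139),("pause",(101,295),(303,449),.139),("hold",(565,320),(467,188),.058),("tare",(605,320),(477,163),.058),("unit",(646,320),(488,138),.058),("print",(697,320),(498,112),.058),("jarS",(377,311),(405,289),.075),("jarB",(380,131),(246,221),.11),("roll",(203,391),(434,418),.1),("coverFR",(246,180),(262,236),0.2),("coverFL",(23,188),(185,408),.2),("scaleFL",(481,357),(472,255),.042),("scaleFR",(774,356),(540,92),.042),("deckFR",(264,321),(386,336),.13),("deckFL",(53,334),(321,506),.13)]:
    print(n,tri(a,b),plane(a,z),plane(b,z,"side",S))
E
```

```text
feed [0.4932 0.1585 0.1345] [0.4918 0.1577 0.139 ] [0.4921 0.1619 0.139 ]
pause [0.4881 0.2485 0.1344] [0.4869 0.2475 0.139 ] [0.4868 0.2516 0.139 ]
hold [ 0.4763 -0.1715  0.053 ] [ 0.4758 -0.1708  0.058 ] [ 0.4746 -0.1663  0.058 ]
tare [ 0.4759 -0.2085  0.0565] [ 0.4756 -0.2083  0.058 ] [ 0.4756 -0.207   0.058 ]
unit [ 0.4748 -0.2463  0.0608] [ 0.4754 -0.2468  0.058 ] [ 0.4756 -0.2495  0.058 ]
print [ 0.476  -0.2943  0.0587] [ 0.4752 -0.2946  0.058 ] [ 0.4772 -0.2952  0.058 ]
jarS [0.4836 0.0054 0.0758] [0.4824 0.0052 0.075 ] [0.4852 0.0047 0.075 ]
jarB [0.6433 0.0017 0.1179] [0.6445 0.0015 0.11  ] [ 0.6487 -0.0058  0.11  ]
roll [0.4062 0.1617 0.0984] [0.4059 0.1615 0.1   ] [0.406  0.1628 0.1   ]
coverFR [0.5693 0.1123 0.2222] [0.5743 0.1145 0.2   ] [0.5814 0.0918 0.2   ]
coverFL [0.5591 0.2969 0.2208] [0.5682 0.3034 0.2   ] [0.5655 0.2826 0.2   ]
scaleFL [ 0.4457 -0.0926  0.0381] [ 0.4434 -0.0925  0.042 ] [ 0.4463 -0.0888  0.042 ]
scaleFR [ 0.446  -0.3713  0.0347] [ 0.443  -0.3695  0.042 ] [ 0.446  -0.3623  0.042 ]
deckFR [0.4667 0.1054 0.1225] [0.4644 0.1045 0.13  ] [0.4653 0.1116 0.13  ]
deckFL [0.4556 0.2915 0.1282] [0.4538 0.2907 0.13  ] [0.4566 0.2927 0.13  ]
```

```bash
cat >> h.py <<'E'
from scipy.spatial.transform import Rotation as Ro
def go(*t):
    from rig import robot
    s=robot.sense();R=Ro.from_euler("xyz",s["orientation"],degrees=True).as_matrix()
    print(s["t"],s["position"].round(4),s["joints"].round(1),s["wrist_force"].round(1),s["width"],"\n",R.round(3))
    p=s["position"]
    for q in t: print(q,(1000*R.T@(np.array(q)-p)).round(1)); p=np.array(q)
E
python3 -c "
from h import *
go((.568,.205,.265),(.568,.205,.157),(.568,.205,.2),(.491,.159,.2),(.491,.159,.15),(.491,.159,.2),(.473,-.171,.2),(.473,-.171,.075),(.473,-.171,.2),(.473,-.2945,.2))"
```

```text
0.1 [ 0.2215 -0.6106  0.2303] [-80.   14.1  89.3  -0.   76.7 -10. ] [-0.1  0.5 -0.4] 1.0020639112075536 
 [[-0.     0.341 -0.94 ]
 [ 0.002 -0.94  -0.341]
 [-1.    -0.002 -0.   ]]
(0.568, 0.205, 0.265) [ -33.4 -648.7 -603.8]
(0.568, 0.205, 0.157) [108.    0.2   0. ]
(0.568, 0.205, 0.2) [-43.   -0.1  -0. ]
(0.491, 0.159, 0.2) [-0.1 17.  88.1]
(0.491, 0.159, 0.15) [50.   0.1  0. ]
(0.491, 0.159, 0.2) [-50.   -0.1  -0. ]
(0.473, -0.171, 0.2) [ -0.6 304.1 129.4]
(0.473, -0.171, 0.075) [125.    0.2   0. ]
(0.473, -0.171, 0.2) [-125.    -0.2   -0. ]
(0.473, -0.2945, 0.2) [ -0.2 116.1  42.1]
```

```bash
python3 -m creep '[[[-18,0,0],10],[[-18,0,0],10],[[0,-48,-20.4],0],[[0,-48,-20.4],0],[[0,-48,-20.4],0],[[0,-48,-20.4],0],[[0,-48,-20.4],0],[[0,-48,-20.4],0],[[0,-48,-20.4],0],[[0,-48,-20.4],0],[[0,-48,-20.4],0],[[0,-48,-20.4],0],[[0,-48,-20.4],0],[[0,-48,-20.4],0],[[0,-48,-20.4],0],[[0,-48,-20.4],0],[[0,-48,-20.4],0],[[0,-48,-20.4],0],[[0,-48,-20.4],0],[[0,0,0],0]]' 0 20
python3 -c "
from h import *
from rig import robot
go((.568,.205,.235))
o=[]
for n in ('side','top'):
    r=robot.snapshot(n);a=r['image'][:,:,::-1];o.append(cv2.resize(a[110:290,180:400] if n=='side' else a[100:280,200:420],None,fx=1.8,fy=1.8,interpolation=cv2.INTER_CUBIC))
cv2.imwrite('pics/c1.png',np.hstack(o))"
```

```text
t: 2.6
position: [0.5694, 0.2071, 0.2662]
orientation: [-1.5, 89.9, 178.7]
wrist_force: [0.7, -0.6, -0.5]
width: 0.001
2.6 [0.5694 0.2071 0.2662] [ 9.3  6.7 93.9  0.  79.5 99.1] [ 0.7 -0.6 -0.5] 0.0010400144097853497 
 [[-0.002  0.003 -1.   ]
 [ 0.    -1.    -0.003]
 [-1.    -0.     0.002]]
(0.568, 0.205, 0.235) [31.2  2.1  1.4]
```

View pics/c1.png

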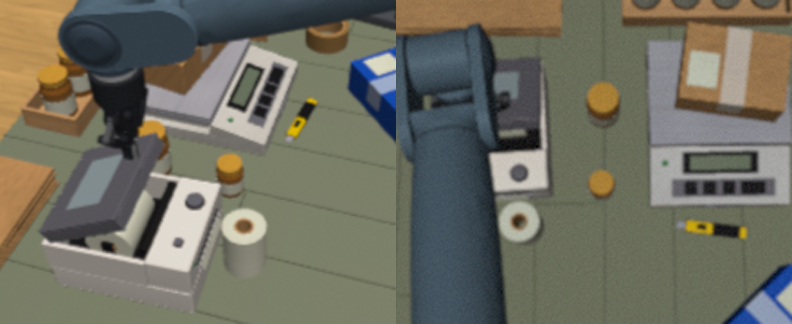

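The fingertips (about (125,145) in the left half) hang just over the cover's front edge, and the cover is still ajar. Now I push it shut.

```bash
python3 -m creep '[[[15,2,1],0],[[12,0,0],0],[[10,0,0],0],[[6,0,0],0],[[6,0,0],0],[[6,0,0],0],[[6,0,0],0],[[6,0,0],0],[[6,0,0],0],[[6,0,0],0],[[6,0,0],0],[[6,0,0],0],[[5,0,0],0],[[4,0,0],0],[[0,0,0],0]]'
```

```text
t: 4.58
position: [0.5683, 0.2024, 0.1667]
orientation: [11.6, 90.0, -168.5]
wrist_force: [-0.6, -0.7, 0.4]
width: 0.0
```

```bash
python3 -m creep '[[[3,0,0],0],[[3,0,0],0],[[2,0,0],0],[[0,0,0],0]]'; python3 -c "
from h import *
from rig import robot
r=robot.snapshot('side');cv2.imwrite('pics/c2.png',cv2.resize(r['image'][150:290,190:350,::-1],None,fx=3.6,fy=3.6,interpolation=cv2.INTER_CUBIC))"
```

```text
t: 5.08
position: [0.5684, 0.2024, 0.159]
orientation: [155.2, 90.0, -24.9]
wrist_force: [0.1, 0.4, 0.1]
width: 0.002
```

View pics/c2.png

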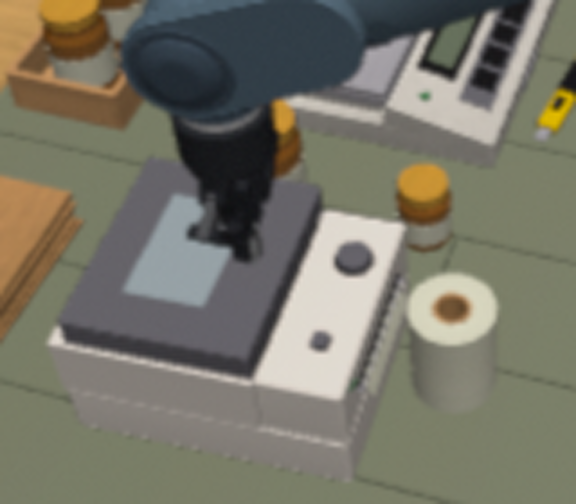

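The cover is down, or nearly so: its front edge is at about (285,260). The wrist shows no stop force yet, so I press on in small steps.

```bash
python3 -m creep '[[[1.5,0,0],0],[[1,0,0],0],[[0,0,0],0]]'
```

```text
t: 5.5
position: [0.5685, 0.2025, 0.158]
orientation: [94.9, 90.0, -85.2]
wrist_force: [-4.1, -1.0, 7.0]
width: 0.003
```

```bash
python3 -m creep '[[[-20,0,0],0],[[-20,0,0],0],[[0,22,38],0],[[0,22,39],0],[[0,0,0],0],[[20,0,0],0],[[20,0,0],0],[[6,0,0],0],[[0,0,0],0]]'; python3 -c "
from h import *
from rig import robot
go((.491,.159,.139))
o=[]
for n in ('side','top'):
    r=robot.snapshot(n);a=r['image'][:,:,::-1];o.append(cv2.resize(a[170:290,200:330] if n=='side' else a[120:240,210:340],None,fx=3,fy=3,interpolation=cv2.INTER_CUBIC))
cv2.imwrite('pics/c3.png',np.hstack(o))"
```

```text
t: 6.62
position: [0.492, 0.1587, 0.1514]
orientation: [-172.9, 90.0, 7.0]
wrist_force: [-0.0, -0.3, 0.7]
width: 0.002
6.625 [0.492  0.1587 0.1514] [  5.3   1.3 112.3   0.   66.4  95.4] [-0.  -0.3  0.7] 0.0017977446590694438 
 [[ 0.001 -0.001 -1.   ]
 [ 0.    -1.     0.001]
 [-1.    -0.    -0.001]]
(0.491, 0.159, 0.139) [12.4 -0.3  1. ]
```

View pics/c3.png

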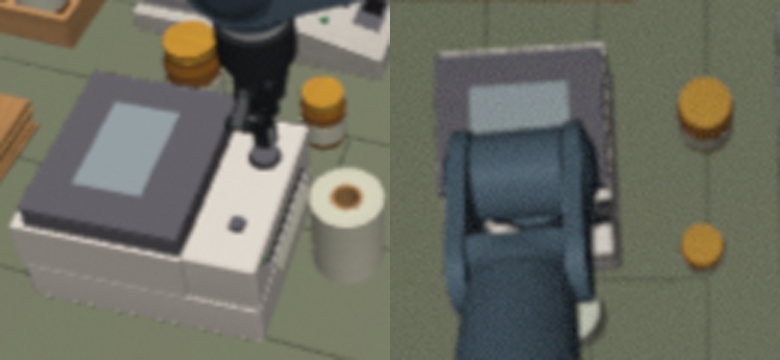

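The cover is flush and the fingertips sit over the feed key at (263,155). Now I tap it.

```bash
python3 -m creep '[[[8,0,0],0],[[3,0,0],0],[[2,0,0],0],[[2,0,0],0],[[1.5,0,0],0],[[0,0,0],0]]'
```

```text
t: 7.48
position: [0.4912, 0.1586, 0.1347]
orientation: [11.3, 90.0, -168.7]
wrist_force: [-3.2, -0.1, 5.9]
width: -0.002
```

```bash
python3 -m creep '[[[-10,0,0],0],[[-25,0,0],0],[[-30,0,0],0],[[0,47,3],0],[[0,47,3],0],[[0,47,3],0],[[0,47,3],0],[[0,47,3],0],[[0,47,3],0],[[0,48,0],0],[[0,0,0],0],[[40,0,0],0],[[40,0,0],0],[[30,0,0],0],[[10,0,0],0],[[0,0,0],0]]'; python3 -c "
from h import *
from rig import robot
go((.473,-.171,.058))
o=[]
for n in ('side','top'):
    r=robot.snapshot(n);a=r['image'][:,:,::-1];o.append(cv2.resize(a[120:220,260:390] if n=='side' else a[120:220,310:440],None,fx=3,fy=3,interpolation=cv2.INTER_CUBIC))
cv2.imwrite('pics/c4.png',np.hstack(o))"
```

```text
t: 9.48
position: [0.473, -0.171, 0.0794]
orientation: [-54.3, 90.0, 125.6]
wrist_force: [-0.3, 1.0, 0.9]
width: -0.001
9.475 [ 0.473  -0.171   0.0794] [-32.8   5.9 116.1   0.   58.   57.2] [-0.3  1.   0.9] -0.0005195603115351466 
 [[-0.    -0.001 -1.   ]
 [ 0.    -1.     0.001]
 [-1.    -0.     0.   ]]
(0.473, -0.171, 0.058) [21.4  0.   0. ]
```

View pics/c4.png

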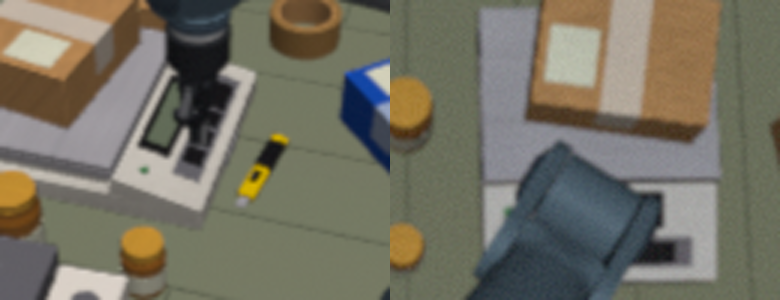

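```bash
python3 -c "
from h import *
for X in [(.473,-.171,.0794),(.476,-.171,.058),(.476,-.209,.058)]:
    p=P['side']@np.r_[X,1];p=p[:2]/p[2];print(p,(p-[260,120])*3)
from rig import robot
r=robot.snapshot('side');cv2.imwrite('pics/c5.png',cv2.resize(r['image'][130:190,295:355,::-1],None,fx=10,fy=10,interpolation=cv2.INTER_CUBIC))"
```

```text
[325.1297425  166.84234816] [195.3892275  140.52704449]
[324.34550135 170.96809748] [193.03650406 152.90429244]
[327.17971681 164.55094007] [201.53915043 133.65282021]
```

View pics/c5.png

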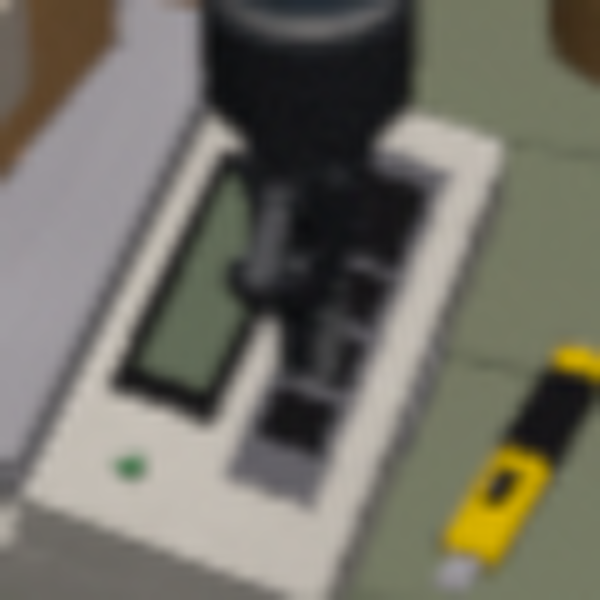

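The finger's lower end, at about (300,375), is just above the hold key at (300,415), as the projection predicted. Now I press.

```bash
python3 -m creep '[[[10,0,0],0],[[7,0,0],0],[[2,0,0],0],[[2,0,0],0],[[1.5,0,0],0],[[0,0,0],0]]'
```

```text
t: 10.38
position: [0.473, -0.1713, 0.057]
orientation: [-106.5, 90.0, 73.5]
wrist_force: [-0.9, 2.5, 2.4]
width: -0.003
```

```bash
python3 -m creep '[[[1.5,0,0],0],[[1.5,0,0],0],[[0,0,0],0]]'
```

```text
t: 10.75
position: [0.4736, -0.1714, 0.0544]
orientation: [-176.4, 89.9, 3.5]
wrist_force: [-0.8, 4.2, 6.5]
width: -0.001
```

```bash
python3 -m creep '[[[0.8,0,0],0],[[0,0,0],0]]'; python3 -m creep '[[[-10,0,0],0],[[-15,0,0],0],[[-15,0,0],0],[[0,41,0],0],[[0,41,0],0],[[0,41.5,0],0],[[0,0,0],0],[[12,0,0],0],[[10,0,0],0],[[0,0,0],0]]'; python3 -c "
from h import *
go((.473,-.2945,.058))"
```

```text
t: 11.0
position: [0.4737, -0.1714, 0.0537]
orientation: [-178.2, 89.9, 1.7]
wrist_force: [-0.5, 3.6, 7.2]
width: -0.001
t: 12.25
position: [0.4719, -0.2932, 0.0694]
orientation: [-44.1, 89.8, 135.9]
wrist_force: [0.1, 0.1, -0.2]
width: 0.001
12.25 [ 0.4719 -0.2932  0.0694] [-43.5  13.5 108.6   0.   58.1  46.5] [ 0.1  0.1 -0.2] 0.0007359286482200968 
 [[-0.002 -0.    -1.   ]
 [ 0.002 -1.     0.   ]
 [-1.    -0.002  0.002]]
(0.473, -0.2945, 0.058) [11.3  1.3 -1.1]
```

```bash
python3 -m creep '[[[7,1,-1],0],[[4,0,0],0],[[2,0,0],0],[[2,0,0],0],[[1,0,0],0],[[0,0,0],0]]'
```

```text
t: 13.0
position: [0.4744, -0.296, 0.0557]
orientation: [170.5, 89.9, -9.6]
wrist_force: [0.7, 3.0, 4.4]
width: 0.003
```

```bash
python3 -m creep '[[[1.5,0,0],0],[[0.8,0,0],0],[[0,0,0],0]]'; python3 -m creep '[[[-10,0,0],0],[[-30,0,0],0],[[-50,0,0],0],[[-50,0,0],0],[[-30,0,20],0],[[0,0,30],0],[[0,0,0],0],[[0,0,0],0]]';  python3 -c "
from h import *
from rig import robot
o=[]
for n in ('side','top'):
    r=robot.snapshot(n);a=r['image'][:,:,::-1];o.append(cv2.resize(a[110:290,190:390] if n=='side' else a[100:280,220:420],None,fx=2,fy=2,interpolation=cv2.INTER_CUBIC))
cv2.imwrite('pics/c6.png',np.hstack(o))"
```

```text
t: 13.38
position: [0.4748, -0.296, 0.0539]
orientation: [170.0, 89.9, -10.1]
wrist_force: [1.9, 4.0, 8.1]
width: 0.003
t: 14.38
position: [0.4238, -0.2959, 0.2224]
orientation: [-33.3, 90.0, 146.6]
wrist_force: [-0.5, -0.3, -0.5]
width: -0.001
```

View pics/c6.png

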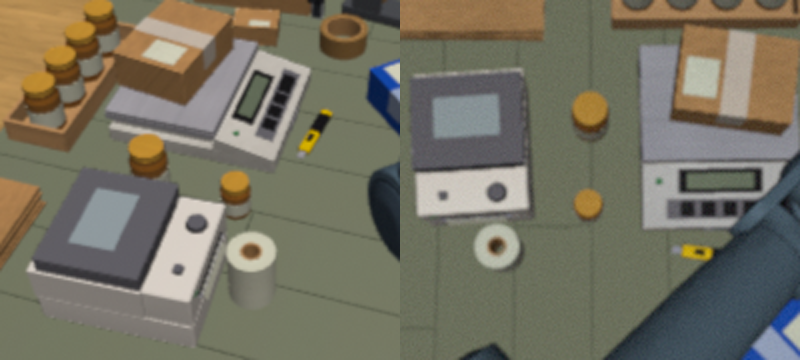

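The cover is shut, the keys are up, and the parcel, jars, roll and cutter are where they stood. The hand is clear at z = 0.22 m.

```bash
python3 -c "
from rig import robot
print(robot.sign_off())"
```

```text
the job is handed in; nothing more can be done
None
```

I pushed the printer's cover shut, then tapped the feed, hold and print keys in that order, and handed the job in at about 14.4 s. No verdict was reported. I never read the joint values themselves, so that each step counted is judged from forces, heights and pictures.

| Step | Fingertip height at the end | Upward force |
|---|---|---|
| Cover pushed onto its stop | 158 mm (the given shut height) | 7.0 N |
| Feed key | 134.7 mm (4.3 mm below its given top) | 5.9 N |
| Hold key | 53.7 mm (4.3 mm below its given top) | 7.2 N |
| Print key | 53.9 mm (4.1 mm below its given top) | 8.1 N |

All three key forces were above the 4.3 N that counts as pressed and well below the 30 N limit.

- **Final pictures:** the cover was flush, and the parcel, both jars, the cutter and the label roll looked unmoved. I judged that by eye and did not measure it. The keys looked up, though the arm hid the print key in the top view. The tape roll, pen cup and gift box were not checked in both final views, but the arm never went near them.
- **End pose:** the hand was clear at z = 0.22 m, with the wrist force back to about zero.
- **Disagreements:** points measured from the two cameras differed by up to about 5 mm in the key heights, which the key sizes allowed for. A sideways force of 3–4 N showed while the hold and print keys were down. It was gone after the hand lifted clear, and I did not find its cause.

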